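# Open the ink canister whose cap may be left-handed

### The arm

A 6-joint arm with a two-finger parallel gripper is mounted at the origin on the work surface. World frame = base frame: x ahead of the robot, y to its left, z up, the work surface at z = 0. Lengths are in m, angles in rad, forces in N, time in s.
With the tool pointing down it reaches from about 0.3 to 0.85 m from the base axis. Payload 4.2 kg.
Tool frame: the origin (TCP) lies midway between the tips of the shut fingers; the grasp point (between the pads) lies 19 mm behind it; x points along the fingers, y is the direction in which the jaws open and shut, and the axes are right-handed (so a half turn about x gives the same grasp; the last joint's range is limited). The gripper opens to 91 mm and grips with 3 to 60 N. Pads are 32 mm wide; open, the fingers measure 118 mm over their backs; the gripper's body (76 mm by 178 mm) begins 60 mm behind the grasp point.
Start: joints at [1.313, 0.32, 1.565, -0, 1.257, -0.02], TCP at [0.135, 0.559, 0.214] pointing down, gripper open.
Joint ranges: [-3.11, 3.11], [-0.84, 2.01], [0.21, 2.61], [-1.34, 4.49], [0.05, 2.63], [-2.56, 2.56]. Speed limits (rad/s): [2.57, 2.57, 3.14, 3.14, 3.14, 3.14].

### API

Orientations are given as a unit quaternion [w, x, y, z].
In Python, from plant import telemetry, viewer, order gives the robot as it stands.
- The arm moves only by the shell command python3 -m pendant 'ROWS' [FORCE]. ROWS is JSON, a list of rows, each an object with "dp": the shift along the tool's x, y, z in m, a list of three; "angular": the turn, a rotation vector about the tool's x, y, z in degrees, a list of three; "grip": the gripper's target within -1 to 1 (fully open at 1, half-way at 0, shut at -1). A call has 1 to 10 rows; each row shifts and turns the commanded pose from where the row before left it, along the tool's axes as they then stand; what a row does not reach is not made up. A row lasts 1/8 s, in which the tool goes at most 62.5 mm and 10.7 degrees, less where a joint would pass 70% of its speed; a pose out of reach is approached as far as the arm can. A call with a gripper value outside its range is refused whole. The fingers move at their own pace and stop on an object; FORCE is the grip in N (left out, the last holds). Time passes only in rows, so rows that do not move let the fingers close. It gives the time, the measured TCP pose, the force and the opening at its end, in the units of the state.
- telemetry.sense(): the state, without advancing time (a new reading comes with each control period).
- viewer.get_image(name): name is "scene" or "top" or "wrist"; returns a dict with "image" (480x640x3 uint8, red, green, blue), "range_z" (480x640 float32, m along the optical axis (not along the pixel's ray), 0 where there is no reading), "fx", "fy", "cx", "cy" (pixels), "dist_coeffs" ([k1, k2, p1, p2, k3] as OpenCV has them; the pictures are not rectified), "R" (3x3) and "t" (3): a world point X has camera coordinates R X + t; the wrist camera has in their place "mount" (4x4, takes a point from camera to tool coordinates, whose origin is the TCP and whose axes are the tool frame's). Camera axes: x right, y down, z forward; pixel columns grow to the right and rows downward; lengths in m; the calibration is good to about 2 mm. A picture is of the moment at which its call begins: read the wrist's pose just before it.
- order.close_job(): hands the job in, once; it reports no verdict.
The state is a dict: "time": time; "joints": joint angles; "dq": joint speeds; "tau": joint torques, N m; "eef_pos": TCP position; "orientation": TCP orientation; "contact_force": force on the tool from outside, world axes, zero at the start; "torque": the same for the moment, N m; "opening": opening from 0.0 (shut) to 1.0 (fully open).
Only numpy, scipy, OpenCV 4.12 (cv2) and the standard library are available. Lean on these libraries where they do the work, as an engineer would, in place of code of your own. Each camera call takes 0.05 s, during which the arm holds its last target. There are 200 camera calls.

### The job

Take the red cap off the ink canister that stands in the yellow holder: it is a quarter-turn cap, and whether it loosens clockwise or anticlockwise is not known, so try both ways, turn it a quarter turn the way it gives, then lift it straight up. Finish while still holding the cap in the gripper, upright and still, straight above its canister with its grip some 10 cm above the rim; do not put it down. Leave the other canister closed and do not disturb the tape, stamp, paper bundle and carton.

Things in the scene. Friction and masses are not known exactly. Their poses are not given: they have to be found in the camera images.
- cap_a_center (a point): centre of the red cap of canister_a, half-way up its grip. Ribbed round grip, 49 mm in diameter, 32 mm tall (16 mm above and below this point), 90 g, white index line on its top from the middle to the rim along its +x; z up. Closed, its underside sits on the canister's rim. Below the grip a 24 mm stem with two lugs goes into the neck: lift it over 26 mm to clear.
- canister_a_rim (a point): centre of the neck's rim of canister_a, an aluminium ink canister fixed upright in a holder: body 80 mm in diameter, 78 mm tall, then a black neck 47 mm in diameter; this point is 125 mm above its underside, 135 mm above the table. z up; when locked, the cap's x lies within 10 degrees of this x. The two canisters look alike.
- canister_a: canister_a, origin at the centre of its underside. Quarter-turn lock: one canister opens clockwise, the other anticlockwise (from above); nothing outside tells which. The right way the cap turns easily, without rising, and is free to lift 65 to 110 degrees from its start (aim for 85 to 90); the wrong way it meets a hard stop within 15 degrees.
- cap_b_center (a point): centre of the red cap of canister_b, half-way up its grip. Ribbed round grip, 49 mm in diameter, 32 mm tall (16 mm above and below this point), 90 g, white index line on its top from the middle to the rim along its +x; z up. Closed, its underside sits on the canister's rim. Below the grip a 24 mm stem with two lugs goes into the neck: lift it over 26 mm to clear.
- canister_b_rim (a point): centre of the neck's rim of canister_b, an aluminium ink canister fixed upright in a holder: body 80 mm in diameter, 78 mm tall, then a black neck 47 mm in diameter; this point is 125 mm above its underside, 135 mm above the table. z up; when locked, the cap's x lies within 10 degrees of this x. The two canisters look alike.
- canister_b: canister_b, origin at the centre of its underside. Quarter-turn lock: one canister opens clockwise, the other anticlockwise (from above); nothing outside tells which. The right way the cap turns easily, without rising, and is free to lift 65 to 110 degrees from its start (aim for 85 to 90); the wrong way it meets a hard stop within 15 degrees.
- holder_yellow: yellow holder bolted to the table: a disc 120 mm in diameter and 10 mm thick with three jaws 39 mm high round a canister; origin at the centre of its underside. Which of the two canisters stands in it changes from day to day.
- holder_grey: the same holder in grey, with the other canister; origin at the centre of its underside
- tape_roll: loose orange roll of tape lying flat, 88 mm in diameter, 25 mm high; origin at the centre of its underside
- ink_stamp: loose wooden hand stamp standing upright, 48 mm in diameter, 75 mm high; origin at the centre of its underside
- paper_bundle: loose bundle of printed paper, 110 x 160 x 60 mm; origin at the centre of its underside
- carton: loose closed carton, 100 x 150 x 80 mm; origin at the centre of its underside
There are look-alikes about, which are no part of the job. What is shaped like the part that bears cap_a_center but turquoise is not meant.

How it is judged:
On the way:
1. the cap of the canister in the yellow holder is turned, in the fingers, at least 40 degrees from locked while still seated on its rim (((horizontal distance between canister_a_rim and holder_yellow below 0.03 m and angle between the x axis of cap_a_center and the x axis of canister_a_rim, either way round above 0.7 rad and z of cap_a_center in the frame of canister_a_rim below 0.024 m and horizontal distance between cap_a_center and canister_a_rim below 0.006 m and contact force between the fingers and cap_a above 0.5 N) or (horizontal distance between canister_b_rim and holder_yellow below 0.03 m and angle between the x axis of cap_b_center and the x axis of canister_b_rim, either way round above 0.7 rad and z of cap_b_center in the frame of canister_b_rim below 0.024 m and horizontal distance between cap_b_center and canister_b_rim below 0.006 m and contact force between the fingers and cap_b above 0.5 N))), for 0.1 s.
At the end, for the whole second after the job is handed in: the cap of the canister in the yellow holder is held between the fingers, its centre more than 70 mm above the canister's rim and within 50 mm of straight above it, tilted less than 0.3 rad, still (under 0.03 m/s), and clear of the canister (((horizontal distance between canister_a_rim and holder_yellow below 0.03 m and z of cap_a_center in the frame of canister_a_rim above 0.07 m and horizontal distance between cap_a_center and canister_a_rim below 0.05 m and angle between cap_a_center's own z axis and vertical below 0.3 rad and linear speed of cap_a below 0.03 m/s and contact force between the fingers and cap_a above 1 N and contact force between cap_a and canister_a below 0.2 N) or (horizontal distance between canister_b_rim and holder_yellow below 0.03 m and z of cap_b_center in the frame of canister_b_rim above 0.07 m and horizontal distance between cap_b_center and canister_b_rim below 0.05 m and angle between cap_b_center's own z axis and vertical below 0.3 rad and linear speed of cap_b below 0.03 m/s and contact force between the fingers and cap_b above 1 N and contact force between cap_b and canister_b below 0.2 N))); the arm keeps its last pose, push and grip.
It fails at once if the other canister's cap is moved over 15 mm or turned over 0.4 rad ((not (horizontal distance between canister_a_rim and holder_yellow below 0.03 m) and (distance of cap_a_center from where it was at the start of the episode above 0.015 m or angle between the x axis of cap_a_center and the x axis of canister_a_rim, either way round above 0.4 rad)) or (not (horizontal distance between canister_b_rim and holder_yellow below 0.03 m) and (distance of cap_b_center from where it was at the start of the episode above 0.015 m or angle between the x axis of cap_b_center and the x axis of canister_b_rim, either way round above 0.4 rad))).
It fails at once if a bystander (tape, stamp, paper, carton) is moved over 20 mm (distance of any of tape_roll, ink_stamp, paper_bundle, carton from where it was at the start of the episode above 0.02 m).
It also fails if it takes over 35 s, if anything falls off the work surface, if the arm or the gripper's body presses on something with over 40 N, if the wrist force passes 120 N, or if a joint passes its speed limit or range.

## Working session

There is one attempt and no reset: what is moved stays moved. The work goes in short steps, Python scripts to look and compute and a shell command to move; the robot and the scene stay as the last step left them, time stands still between calls to the robot, and variables do not carry over. Pictures are saved under pics/ and viewed, about 8 in all and at most 12, crops included, and the job is handed in when it is done.

```bash
mkdir -p pics; cat > h.py <<'E'
import numpy as np, cv2
from scipy.spatial.transform import Rotation as R
from plant import telemetry, viewer, order
def snap(n,f):
    d=viewer.get_image(n); cv2.imwrite('pics/'+f+'.png',d['image'][:,:,::-1]); np.savez('pics/'+f,**d); return d
def px(d,u,v,z=None,T=None):
    K=np.array([[d['fx'],0,d['cx']],[0,d['fy'],d['cy']],[0,0,1.]])
    n=cv2.undistortPoints(np.array([[[u,v]]],float),K,np.array(d['dist_coeffs'],float))[0,0]
    r=np.array([n[0],n[1],1.])
    if 'R' in d: Rt=np.array(d['R']).T; o=-Rt@np.array(d['t'])
    else: Rt=T[:3,:3]; o=T[:3,3]
    if z is None: return o+Rt@(r*float(d['range_z'][int(round(v)),int(round(u))]))
    w=Rt@r; return o+w*(z-o[2])/w[2]
E
python3 - <<'E'
from h import *
s=telemetry.sense(); print(s)
for n in('scene','top'): snap(n,n+'0')
E
```

```text
{'time': 0.0, 'joints': array([ 1.31297462e+00,  3.20274030e-01,  1.56566471e+00,  1.11675551e-05,
        1.25740154e+00, -2.00117110e-02]), 'dq': array([ 0.00123255,  0.0015336 , -0.00161309,  0.00335342,  0.00011394,
       -0.00014681]), 'tau': array([ 3.10835218e-03, -4.12458622e+01, -2.31972349e+01,  7.29578314e-02,
        4.54510795e-02, -1.40857501e-04]), 'eef_pos': array([0.1353293 , 0.55832922, 0.21313611]), 'orientation': array([ 0.7020243 ,  0.08327032,  0.70220285, -0.08449313]), 'contact_force': array([-0.60039485,  0.76779601,  0.17061964]), 'torque': array([-0.0395696 , -0.00215792,  0.02643972]), 'opening': 1.0047195115291452}
```

View pics/scene0.png

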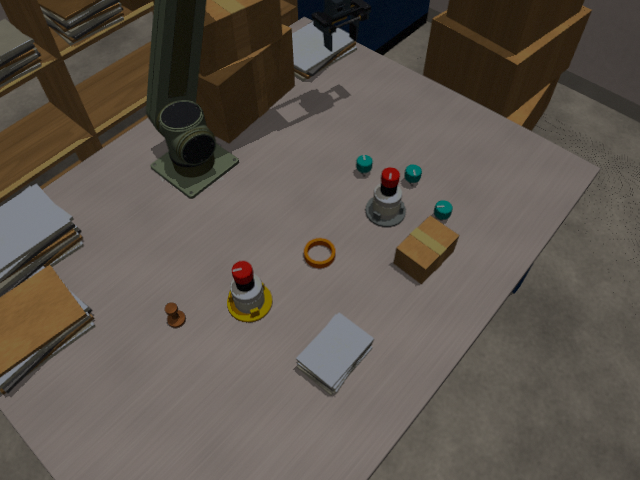

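View pics/top0.png

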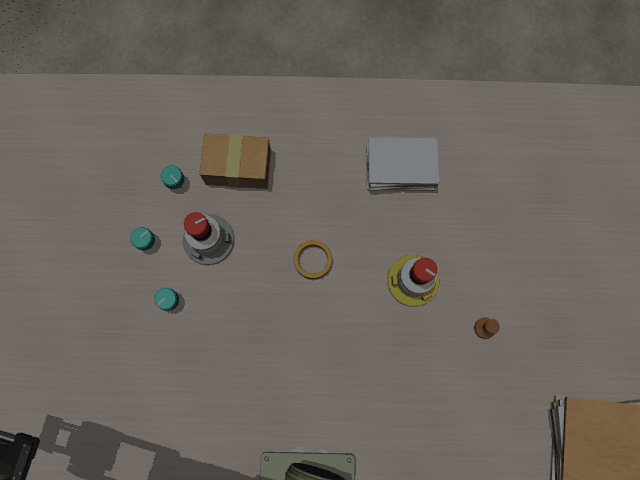

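The top view shows the yellow holder's cap at about (424,270), the grey holder's at (197,224), the tape at (313,260), the stamp at (487,327) and the turquoise look-alikes at the left.

```bash
cat >> h.py <<'E'
def topcircle(d,u0,u1,v0,v1,T=None):
    im=d['image'].astype(int); P=[];W=[]
    for v in range(v0,v1):
        for u in range(u0,u1):
            if d['range_z'][v,u]<=0: continue
            r,g,b=im[v,u]; red=r>80 and g<0.5*r and b<0.5*r; wh=min(r,g,b)>110
            if not(red or wh): continue
            p=px(d,u,v,None,T)
            if .150<p[2]<.185:
                (P if red else W).append(p)
                if wh: P.append(p)
    return np.array(P),np.array(W)
E
python3 - <<'E'
from h import *
d=dict(np.load('pics/top0.npz'))
for n,b in(('cap',(405,445,250,292)),('grey',(178,215,205,242))):
    P,W=topcircle(d,*b); t=P[P[:,2]>np.percentile(P[:,2],60)-.004]
    c,r=cv2.minEnclosingCircle(t[:,:2].astype(np.float32)); print(n,len(t),t.mean(0),c,r,len(W),W.mean(0) if len(W) else '')
print('holder',px(d,413,280,.01)); print('top by plane',px(d,424.5,270,.167),px(d,425,267,.167),px(d,434,274,.167))
for n,q in dict(tape=(313,260,.025),stamp=(491,326,.075),paperTL=(369,138,.06),paperBR=(438,184,.06),grey=(197,224,.167)).items(): print(n,px(d,*q))
s=dict(np.load('pics/scene0.npz'));P,W=topcircle(s,225,265,255,300)
t=P[P[:,2]>.162];c,r=cv2.minEnclosingCircle(t[:,:2].astype(np.float32));print('scene',len(t),t.mean(0),c,r,W.mean(0) if len(W) else '')
q=R.from_quat([.08327,.7022,-.08449,.702]); print(q.as_matrix())
cv2.imwrite('pics/crop.png',cv2.resize(d['image'][245:305,380:460,::-1],None,fx=8,fy=8,interpolation=cv2.INTER_CUBIC))
E
```

```text
cap 367 [ 0.48848848 -0.23198524  0.16674487] (0.488126277923584, -0.2326941043138504) 0.02459527552127838 20 [ 0.48244101 -0.24247399  0.1662026 ]
grey 357 [0.57476738 0.24460631 0.16642721] (0.5749039649963379, 0.24386568367481232) 0.024467092007398605 18 [0.58101589 0.23465245 0.1661437 ]
holder [ 0.48800168 -0.23274888  0.01      ]
top by plane [ 0.48593642 -0.23151359  0.167     ] [ 0.49217111 -0.23264644  0.167     ] [ 0.47802935 -0.25085692  0.167     ]
tape [ 0.52750312 -0.00213345  0.025     ]
stamp [ 0.38096045 -0.39076002  0.075     ]
paperTL [ 0.81238301 -0.12690086  0.06      ]
paperBR [ 0.70382207 -0.28547899  0.06      ]
grey [0.57323143 0.23923787 0.167     ]
scene 248 [ 0.49092907 -0.23358472  0.16664278] (0.4901704788208008, -0.2329975962638855) 0.025098489597439766 [ 0.48069645 -0.24261745  0.16638748]
[[-4.85525993e-04  2.35577466e-01  9.71855453e-01]
 [-1.67963701e-03  9.71854005e-01 -2.35577955e-01]
 [-9.99998472e-01 -1.74674361e-03 -7.61757485e-05]]
```

View pics/crop.png

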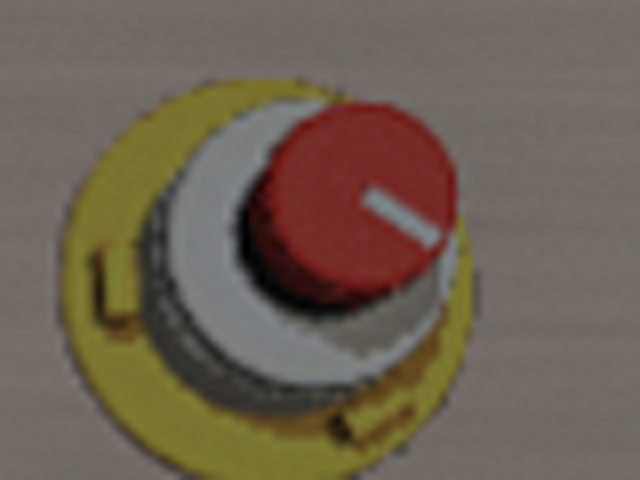

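The crop confirms it: the cap's index line runs down and to the right, a yaw of about -120°. The cap centre is at about (0.489, -0.233). I'll swing over on an arc of about 0.45 m radius, which keeps joint 6 near zero.

```bash
python3 -m pendant '[{"dp":[-0.03,-0.05,0],"angular":[0,0,0],"grip":1},{"dp":[-0.02,-0.05,0],"angular":[0,0,0],"grip":1},{"dp":[0,-0.016,0.05],"angular":[7.75,0,0],"grip":1},{"dp":[0,-0.004,0.061],"angular":[7.75,0,0],"grip":1},{"dp":[0,-0.004,0.061],"angular":[7.75,0,0],"grip":1},{"dp":[0,-0.004,0.061],"angular":[7.75,0,0],"grip":1},{"dp":[0,-0.004,0.061],"angular":[7.75,0,0],"grip":1},{"dp":[0,-0.004,0.061],"angular":[7.75,0,0],"grip":1},{"dp":[0,-0.004,0.061],"angular":[7.75,0,0],"grip":1}]' 30
```

```text
time: 1.23
eef_pos: [0.4124, 0.1823, 0.2636]
orientation: [0.586, 0.396, 0.586, -0.396]
contact_force: [0.9, 0.9, -0.7]
opening: 0.998
```

```bash
python3 -m pendant '[{"dp":[0,-0.004,0.061],"angular":[7.75,0,0],"grip":1},{"dp":[0,-0.004,0.061],"angular":[7.75,0,0],"grip":1},{"dp":[0,-0.004,0.061],"angular":[7.75,0,0],"grip":1},{"dp":[0,-0.004,0.061],"angular":[7.75,0,0],"grip":1},{"dp":[0,0,0.05],"angular":[7.75,0,0],"grip":1},{"dp":[0,0,0],"angular":[0,0,0],"grip":1},{"dp":[0,0,0],"angular":[0,0,0],"grip":1}]'
cat >> h.py <<'E'
def go(x,y,z,yaw_y=None):
    "tool-frame step to TCP target, plus rotvec (deg) making tool x straight down"
    s=telemetry.sense(); o=s['orientation']; q=R.from_quat([o[1],o[2],o[3],o[0]]); M=q.as_matrix()
    D=np.array([0,0,-1.]); a=M.T@D; rv=np.degrees(np.cross([1,0,0],a))
    print('t',s['time'],'pos',s['eef_pos'].round(4),'J',s['joints'].round(3),'yawY',np.degrees(np.arctan2(M[1,1],M[0,1])).round(2),'open',round(s['opening'],3),'F',s['contact_force'].round(1),'T',s['torque'].round(2))
    print('dp',(M.T@(np.array([x,y,z])-s['eef_pos'])).round(4),'tilt rv',rv.round(2)); return M,s
E
python3 - <<'E'
from h import *
M,s=go(.489,-.2328,.135)
d=snap('wrist','w1')
E
```

```text
time: 2.1
eef_pos: [0.4319, -0.105, 0.2637]
orientation: [0.422, 0.567, 0.423, -0.567]
contact_force: [0.4, -0.1, -1.0]
opening: 1.003
t 2.1 pos [ 0.4319 -0.105   0.2637] J [-2.650e-01  8.100e-02  1.748e+00  1.000e-03  1.313e+00  2.500e-02] yawY -16.61 open 1.003 F [ 0.4 -0.1 -1. ] T [-0.08  0.09  0.04]
dp [0.1285 0.0913 0.1062] tilt rv [ 0.   -0.04  0.04]
```

View pics/w1.png

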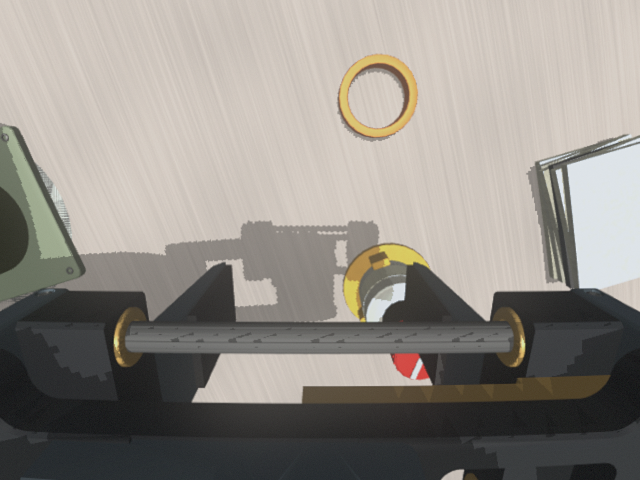

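The wrist camera shows the red cap behind the right finger at about (415,362), and the tape at (377,97) is clear. I'll move over the cap at the same height, then turn 9°.

```bash
python3 -m pendant '[{"dp":[0,0.03,0.0354],"angular":[0,0,0],"grip":1},{"dp":[0,0.03,0.0354],"angular":[0,0,0],"grip":1},{"dp":[0,0.0313,0.0354],"angular":[0,0,0],"grip":1},{"dp":[0,0,0],"angular":[9,0,0],"grip":1},{"dp":[0,0,0],"angular":[0,0,0],"grip":1},{"dp":[0,0,0],"angular":[0,0,0],"grip":1}]'
python3 - <<'E'
from h import *
go(.489,-.2328,.135)
d=snap('wrist','w2')
e=snap('scene','s2');P,W=topcircle(e,225,265,255,300);t=P[P[:,2]>.162]
print(len(t), len(t) and t.mean(0))
cv2.imwrite('pics/s2c.png',cv2.resize(e['image'][180:340,130:350,::-1],None,fx=3,fy=3))
E
```

```text
time: 2.9
eef_pos: [0.4894, -0.232, 0.2639]
orientation: [0.378, 0.598, 0.378, -0.598]
contact_force: [0.2, 0.5, -0.1]
opening: 1.0
t 2.9 pos [ 0.4894 -0.232   0.2639] J [-0.464  0.239  1.552  0.     1.351 -0.021] yawY -25.38 open 1.0 F [ 0.2  0.5 -0.1] T [-0.14  0.1   0.  ]
dp [0.1289 0.     0.0009] tilt rv [ 0.   -0.01  0.01]
209 [ 0.49364565 -0.2348223   0.16684381]
```

View pics/s2c.png

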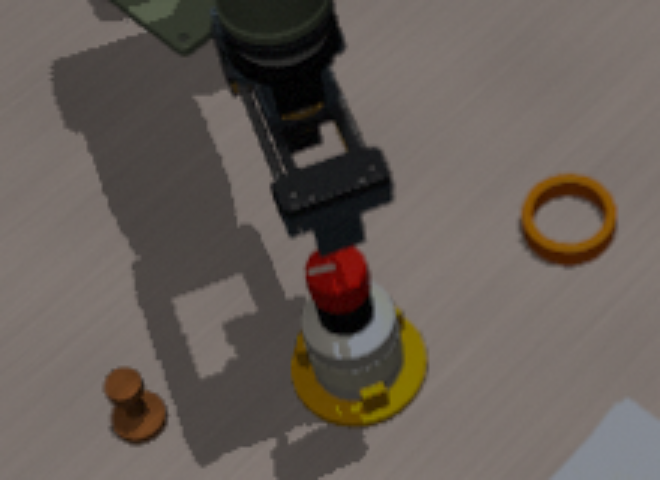

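View pics/w2.png

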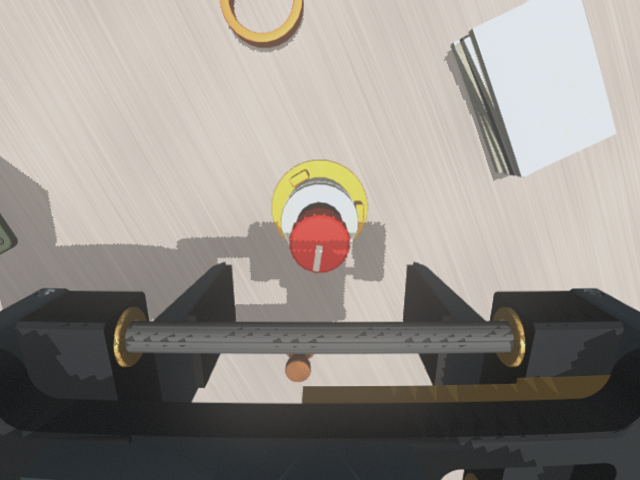

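The cap at (320,243) lies midway between the fingers, at columns 232 and 406. The fingers point at it. I'll get the centre from the wrist depth as a check before going down.

```bash
python3 - <<'E'
from h import *
M,s=go(.489,-.2328,.135)
d=dict(np.load('pics/w2.npz')); T=np.eye(4);T[:3,:3]=M;T[:3,3]=s['eef_pos'];T=T@d['mount']
P,W=topcircle(d,280,360,195,280,T);t=P[abs(P[:,2]-np.median(P[:,2]))<.004]
c,r=cv2.minEnclosingCircle(t[:,:2].astype(np.float32));print(len(t),t.mean(0),c,r)
E
```

```text
t 3.0 pos [ 0.4892 -0.2323  0.2641] J [-0.465  0.239  1.552  0.     1.351 -0.02 ] yawY -25.45 open 0.999 F [-0.2 -0.5  0. ] T [-0.11  0.07 -0.  ]
dp [ 0.1291 -0.      0.0006] tilt rv [ 0.   -0.01 -0.01]
2625 [ 0.48922434 -0.23327835  0.16621542] (0.48880812525749207, -0.23330089449882507) 0.02497698925435543
```

```bash
python3 -m pendant '[{"dp":[0.05,0,0.001],"angular":[0,0,0],"grip":1},{"dp":[0.05,0,0],"angular":[0,0,0],"grip":1},{"dp":[0.028,0,0],"angular":[0,0,0],"grip":1},{"dp":[0,0,0],"angular":[0,0,0],"grip":1},{"dp":[0,0,0],"angular":[0,0,0],"grip":-1},{"dp":[0,0,0],"angular":[0,0,0],"grip":-1},{"dp":[0,0,0],"angular":[0,0,0],"grip":-1},{"dp":[0,0,0],"angular":[0,0,0],"grip":-1},{"dp":[0,0,0],"angular":[0,0,0],"grip":-1},{"dp":[0,0,0],"angular":[0,0,0],"grip":-1}]' 35
python3 -c "
from h import *
go(.489,-.2333,.136)"
```

```text
time: 4.25
eef_pos: [0.4888, -0.2343, 0.1362]
orientation: [0.377, 0.599, 0.377, -0.598]
contact_force: [0.1, 1.2, 3.0]
opening: 0.529
t 4.25 pos [ 0.4888 -0.2343  0.1362] J [-0.468  0.33   1.758  0.     1.053 -0.021] yawY -25.62 open 0.529 F [0.1 1.2 3. ] T [-0.    0.15  0.01]
dp [ 0.0002 -0.0003 -0.0009] tilt rv [ 0.   -0.   -0.02]
```

The cap is gripped, with the opening at about 48 mm. I'll try clockwise first (tool +x is down, so +x turns clockwise from above).

```bash
python3 -m pendant '[{"dp":[0,0,0],"angular":[4,0,0],"grip":-1},{"dp":[0,0,0],"angular":[4,0,0],"grip":-1},{"dp":[0,0,0],"angular":[0,0,0],"grip":-1}]'
python3 -c "
from h import *
go(.489,-.2333,.136)"
python3 -m pendant '[{"dp":[0,0,0],"angular":[4,0,0],"grip":-1},{"dp":[0,0,0],"angular":[4,0,0],"grip":-1},{"dp":[0,0,0],"angular":[0,0,0],"grip":-1}]'
python3 -c "
from h import *
go(.489,-.2333,.136)"
```

```text
time: 4.62
eef_pos: [0.489, -0.2344, 0.1362]
orientation: [0.334, 0.623, 0.334, -0.623]
contact_force: [-0.8, 0.7, 3.6]
opening: 0.525
t 4.625 pos [ 0.489  -0.2344  0.1362] J [-0.468  0.33   1.758  0.     1.053  0.118] yawY -33.58 open 0.525 F [-0.8  0.7  3.6] T [-0.08  0.23 -0.  ]
dp [ 0.0002 -0.0006 -0.0009] tilt rv [ 0.   -0.01 -0.04]
time: 5.0
eef_pos: [0.489, -0.2344, 0.1362]
orientation: [0.29, 0.645, 0.29, -0.645]
contact_force: [-0.4, -0.5, 3.9]
opening: 0.527
t 5.0 pos [ 0.489  -0.2344  0.1362] J [-0.468  0.33   1.758  0.     1.053  0.257] yawY -41.53 open 0.527 F [-0.4 -0.5  3.9] T [-0.09  0.14 -0.04]
dp [ 0.0002 -0.0007 -0.0008] tilt rv [ 0.   -0.02 -0.04]
```

```bash
python3 -m pendant '[{"dp":[0,0,0],"angular":[4,0,0],"grip":-1},{"dp":[0,0,0],"angular":[4,0,0],"grip":-1},{"dp":[0,0,0],"angular":[0,0,0],"grip":-1}]'
python3 - <<'E'
from h import *
go(.489,-.2333,.136)
e=snap('top','t3')
f=snap('scene','s3')
a=cv2.resize(e['image'][245:305,380:460,::-1],(640,480)); b=cv2.resize(f['image'][245:320,205:305,::-1],(640,480))
cv2.imwrite('pics/c3.png',cv2.resize(np.hstack([a,b]),(800,300)))
E
```

```text
time: 5.38
eef_pos: [0.489, -0.2343, 0.1362]
orientation: [0.245, 0.664, 0.245, -0.663]
contact_force: [-0.4, -0.8, 4.4]
opening: 0.53
t 5.375 pos [ 0.489  -0.2343  0.1362] J [-0.468  0.33   1.758  0.     1.053  0.396] yawY -49.51 open 0.53 F [-0.4 -0.8  4.4] T [-0.03  0.18 -0.07]
dp [ 0.0002 -0.0008 -0.0007] tilt rv [ 0.   -0.02 -0.04]
```

View pics/c3.png

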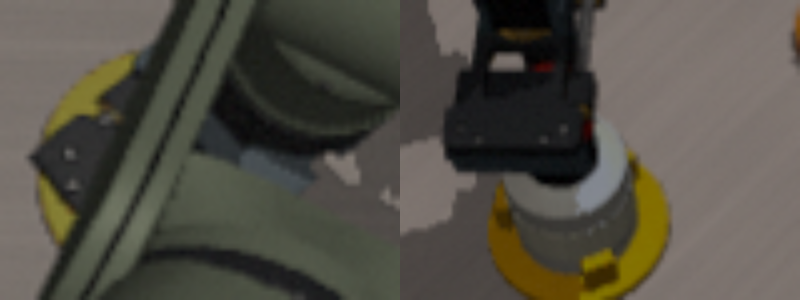

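The index line is hidden by the gripper in both views. The wrist torque is only about 0.07 N m after 24°, where a hard stop or slip would give several tenths, so clockwise gives. I'll continue to about 88° in total.

```bash
python3 -m pendant '[{"dp":[0,0,0],"angular":[8,0,0],"grip":-1},{"dp":[0,0,0],"angular":[8,0,0],"grip":-1},{"dp":[0,0,0],"angular":[8,0,0],"grip":-1},{"dp":[0,0,0],"angular":[8,0,0],"grip":-1},{"dp":[0,0,0],"angular":[8,0,0],"grip":-1},{"dp":[0,0,0],"angular":[8,0,0],"grip":-1},{"dp":[0,0,0],"angular":[8,0,0],"grip":-1},{"dp":[0,0,0],"angular":[8,0,0],"grip":-1},{"dp":[0,0,0],"angular":[0,0,0],"grip":-1},{"dp":[0,0,0],"angular":[0,0,0],"grip":-1}]'
python3 -c "
from h import *
go(.489,-.2333,.136)"
python3 -m pendant '[{"dp":[-0.003,0,0],"angular":[0,0,0],"grip":-1},{"dp":[0,0,0],"angular":[0,0,0],"grip":-1}]'
python3 -c "
from h import *
go(.489,-.2333,.136)"
```

```text
time: 6.72
eef_pos: [0.489, -0.2343, 0.1362]
orientation: [-0.143, 0.693, -0.144, -0.692]
contact_force: [-0.0, -0.2, 5.1]
opening: 0.534
t 6.725 pos [ 0.489  -0.2343  0.1362] J [-0.468  0.33   1.758  0.     1.052  1.511] yawY -113.42 open 0.534 F [-0.  -0.2  5.1] T [-0.1   0.15 -0.07]
dp [ 0.0002 -0.001   0.0004] tilt rv [ 0.   -0.04  0.  ]
time: 6.98
eef_pos: [0.4883, -0.234, 0.1384]
orientation: [0.144, -0.692, 0.144, 0.693]
contact_force: [-0.1, 0.0, -1.1]
opening: 0.529
t 6.975 pos [ 0.4883 -0.234   0.1384] J [-0.468  0.328  1.755  0.     1.06   1.513] yawY -113.54 open 0.529 F [-0.1  0.  -1.1] T [0.01 0.16 0.03]
dp [ 0.0024 -0.0009 -0.0003] tilt rv [-0.    0.08  0.01]
```

After the 3 mm lift the vertical force is -1.1 N, about the cap's own weight (0.9 N), so it's free. I'll lift on to about 10 cm above the rim.

```bash
python3 -m pendant '[{"dp":[-0.01,0,0],"angular":[0,0,0],"grip":-1},{"dp":[-0.015,0,0],"angular":[0,0,0],"grip":-1},{"dp":[-0.015,0,0],"angular":[0,0,0],"grip":-1},{"dp":[-0.02,0,0],"angular":[0,0,0],"grip":-1},{"dp":[-0.02,0,0],"angular":[0,0,0],"grip":-1},{"dp":[-0.006,0,0],"angular":[0,0,0],"grip":-1},{"dp":[0,0,0],"angular":[0,0,0],"grip":-1},{"dp":[0,0,0],"angular":[0,0,0],"grip":-1},{"dp":[0,0,0],"angular":[0,0,0],"grip":-1},{"dp":[0,0,0],"angular":[0,0,0],"grip":-1}]'
python3 - <<'E'
from h import *
M,s=go(.489,-.2333,.22); print(abs(s['dq']).max())
f=snap('scene','s4'); d=snap('wrist','w4')
a=cv2.resize(f['image'][190:340,160:360,::-1],(400,300)); b=cv2.resize(d['image'][:,:,::-1],(400,300))
cv2.imwrite('pics/c4.png',np.hstack([a,b]))
E
```

```text
time: 8.22
eef_pos: [0.4886, -0.2341, 0.2244]
orientation: [0.145, -0.692, 0.145, 0.692]
contact_force: [-0.7, 0.5, -0.4]
opening: 0.529
t 8.225 pos [ 0.4886 -0.2341  0.2244] J [-0.468  0.261  1.621  0.     1.26   1.515] yawY -113.62 open 0.529 F [-0.7  0.5 -0.4] T [-0.01  0.19  0.02]
dp [ 0.0044 -0.0009 -0.0001] tilt rv [-0.    0.06  0.01]
0.004759390722713344
```

View pics/c4.png

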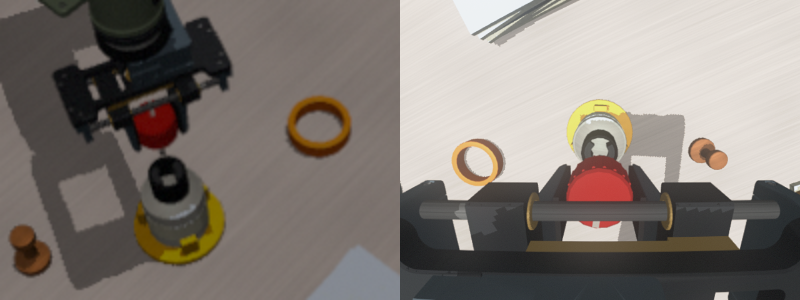

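The scene crop (left half) shows the red cap between the fingers at (155,122), with its stem clear above the open neck at (170,180). In the wrist view (right half), the cap is upright at (600,190), its neck is open at (600,145), and the tape and stamp stand where they were. Handing in.

```bash
python3 -c "
from plant import order
print(order.close_job())"
```

```text
the job is handed in; nothing more can be done
None
```

The red cap is off the canister in the yellow holder and was handed in still held in the gripper, straight above its open neck.

- **Turning:** I gripped the cap at 35 N and turned it clockwise about 88°. The wrist torque stayed below about 0.1 N m with no hard stop. I did not try anticlockwise, because clockwise gave straight away. The gripper hid the cap's index line during the turn, so I judged it by torque only.
- **Lifting:** After the first 3 mm of lift the vertical force was about -1 N, roughly the cap's own weight, so the cap was free. I then lifted it to about 10 cm above the rim.
- **Last checks:**
  - The grip point was at about z = 0.243 m, within about 2 mm sideways of the measured canister axis.
  - Tool tilt was about 0.1°, joint speeds were under 0.005 rad/s, and the finger opening was steady at about 48 mm.
  - The last pictures show the cap upright with its stem clear of the open neck, and the tape and stamp standing where they were.
  - My last crops did not show the grey holder's canister, the carton or most of the paper bundle. The arm never came down near any of them.
- **Time:** About 8 s of the 35 s were used. Nothing failed; the scene-camera reading of the cap differed from the wrist and top cameras by 2 to 4 mm.

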